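# Index the scan stage to its next hole

### The job

On the swivel stage that carries the plaster dental arch, draw the spring index pin up by its black knob, swing the table one hole counter-clockwise (seen from above), and let the pin drop fully home in that next hole. Leave the other stage, the one with the plain white disc, as it is.

Things in the scene. Friction and masses are not known exactly. Their poses are not given: they have to be found in the camera images.
- model_base: Fixed round base, 236 mm across, top at 30 mm, of the stage with the plaster arch. Origin on the swivel axis at the work surface, z up, x axis towards the start hole. Holes on a 90 mm radius at -45, 0, 45, 90 deg, counter-clockwise from above; 45 is the next hole. Mouths 28 mm wide: a pin let go within 10 mm slides in. Arch turns with the table: within 50 mm of the axis, top below 82 mm.
- model_knob (a point): Centre of that stage's black pin knob: upright cylinder 28 mm across, 30 high, 90 mm from the swivel axis, centre 79 mm above the work surface with the pin home; housing below it to 58 mm. Slides up at most 24 mm against a spring (4 to 8 N), clear of the hole after 16 mm (lift about 20). Carried round in an arc while up, it takes the table along; let go, it springs down.
- model_swivel (a joint): Angle of that stage's table, rad, counter-clockwise positive from above: about 0 at the start (pin in the first hole), 0.785 in the next hole; stops at -0.85 and 1.65. Light friction (0.04 N m), stays where left; locked to about 1 deg while the pin is home.
- blank_knob (a point): Centre of the same kind of knob on the other, identical stage, which carries a plain white disc (98 mm across) in place of the arch. To be left alone.
Not all that is in view belongs to the job. Leave any blue look-alike of the model_base alone.

How it is judged:
On the way, in this order (a step that is already met when the one before it is completed fails the run):
1. the pin is drawn clear of its first hole (knob raised by at least 14 mm, the table not yet turned by 10 degrees) (z of model_knob in the frame of model_base above 0.093 m and value of joint model_swivel between -0.175 and 0.175 rad), for 0.05 s.
2. the table is swung most of the way towards the next hole (25 degrees or more) with the pin drawn (z of model_knob in the frame of model_base above 0.085 m and value of joint model_swivel above 0.436 rad), for 0.05 s.
At the end, for the whole second after the job is handed in: The arch's stage stands at its next hole counter-clockwise (swivel at 45 degrees, within about 6) with the pin fully home (knob within 3 mm of its lowest height), at rest; the other stage's knob is within 10 mm of where it was (value of joint model_swivel between 0.685 and 0.885 rad and z of model_knob in the frame of model_base below 0.082 m and velocity of joint model_swivel between -0.1 and 0.1 rad/s and distance of blank_knob from where it was at the start of the episode below 0.01 m); the robot touches nothing.
It fails at once if the other stage's pin is drawn or its table turned (its knob moves by more than 10 mm) (distance of blank_knob from where it was at the start of the episode above 0.01 m).
It also fails if it takes over 30 s, if anything falls off the work surface, if the arm or the gripper's body presses on something with over 40 N, if the wrist force passes 120 N, or if a joint passes its speed limit or range.

### The arm

A 6-joint arm with a two-finger parallel gripper is mounted at the origin on the work surface. World frame = base frame: x ahead of the robot, y to its left, z up, the work surface at z = 0. Lengths are in m, angles in rad, forces in N, time in s.
With the tool pointing down it reaches from about 0.275 to 1 m from the base axis. Payload 8.4 kg.
Tool frame: the origin (TCP) lies on the centre line of the jaws, within the pads' length; the fingertips stand 17 mm ahead of it and the grasp point (between the pads) lies 2 mm behind it (bot.tcp_to_tips is the z of the fingertips in the tool frame, in m); z points along the fingers, y is the line along which they close (so a half turn about z gives the same grasp; the last joint's range is limited). The gripper opens to 85 mm and grips with 20 to 120 N. Pads are 22 mm wide; open, the fingers measure 114 mm over their backs; the gripper's body (76 mm by 85 mm) begins 54 mm behind the grasp point. The pads swing forward as they close: fully open they stand 13 mm farther back than shut.
Start: joints at [-1.244, 0.353, 1.633, -0, 1.155, -0.002], TCP at [0.202, -0.592, 0.248] pointing down, gripper open.
Joint ranges: [-2.63, 2.63], [-0.92, 2.1], [0.06, 2.66], [-1.3, 4.44], [0, 2.69], [-3.02, 3.02]. Speed limits (rad/s): [2.22, 2.22, 2.79, 3.14, 3.14, 3.14].

### API

Orientations are given as a unit quaternion [x, y, z, w].
In Python, from workcell import bot, hand, kinematics, get_obs, vision, hand_in gives the robot as it stands. The module is installed in compiled form; this text tells all that it offers. Calls block until the motion is done:
- bot.reach(position, orientation): joint-space move of the TCP to a pose.
- bot.servo_line(position, ori=None, velocity=0.15): straight line of the TCP; ori=None keeps the orientation; velocity is the mean speed in m/s.
- bot.goto_joints(angles): joint-space move.
- hand.move_gripper(opening, strength=None): finger opening in m; strength is the grip in N (None keeps the last); returns when the fingers have stopped.
- bot.dwell(seconds).
- kinematics.solve_ik(position, orientation): joint angles nearest the present ones, or None.
- get_obs(): the state.
- vision.read_camera(name): name is "side" or "top" or "wrist"; returns a dict with "frame" (400x640x3 uint8, red, green, blue), "intrinsics" (3x3 intrinsics, pixels), "dist" ([k1, k2, p1, p2, k3] as OpenCV has them; the pictures are not rectified), "view" (4x4, takes a point from world to camera coordinates). Camera axes: x right, y down, z forward; pixel columns grow to the right and rows downward; lengths in m; the calibration is good to about 2 mm. A picture is of the moment at which its call begins. There is no depth.
A pose or a line that the arm cannot do raises bot.IKError and nothing moves.
- hand_in(): hands the job in; it is judged then, once.
The state is a dict: "time_s": time; "joint_pos": joint angles; "joint_vel": joint speeds; "joint_efforts": joint torques, N m; "position": TCP position; "orientation": TCP orientation; "wrist_force": force on the tool from outside, world axes, zero at the start; "ft_torque": the same for the moment, N m; "gripper_width": finger opening in m; "grip_force": force on a finger pad.
Only numpy, scipy, OpenCV 4.12 (cv2) and the standard library are available. Lean on these libraries where they do the work, as an engineer would, in place of code of your own. Each camera call takes 0.05 s, during which the arm holds its last target. There are 200 camera calls.

## Working session

There is one attempt and no reset: what is moved stays moved. The work goes in short steps, each a Python script; the robot and the scene stay as the last script left them, time stands still between calls to the robot, and variables do not carry over. Pictures are saved under pics/ and viewed, at most 10 in all, crops included, and the job is handed in when it is done.

```bash
mkdir -p pics; python3 - <<'E'
from workcell import vision,get_obs
import cv2,numpy as np,pickle
d={}
for n in("top","side","wrist"):
    c=vision.read_camera(n);d[n]=c;cv2.imwrite(f"pics/{n}0.png",c["frame"][:,:,::-1])
    V=np.array(c["view"]);print(n,-V[:3,:3].T@V[:3,3],V[2,:3],np.diag(c["intrinsics"]))
pickle.dump(d,open("d0.pkl","wb"));print(get_obs()["time_s"])
E
```

```text
top [0.1597965  0.16015064 1.29755115] [ 0.18532568  0.0065396  -0.98265539] [435.4422159 435.4422159   1.       ]
side [0.19134173 0.87651092 0.73291981] [ 0.22756188 -0.71993757 -0.65567179] [388.73745653 388.73745653   1.        ]
wrist [ 0.26644179 -0.56975676  0.37284671] [-0.25784297 -0.08696889 -0.96226473] [279.72362907 279.72362907   1.        ]
0.15
```

View pics/top0.png

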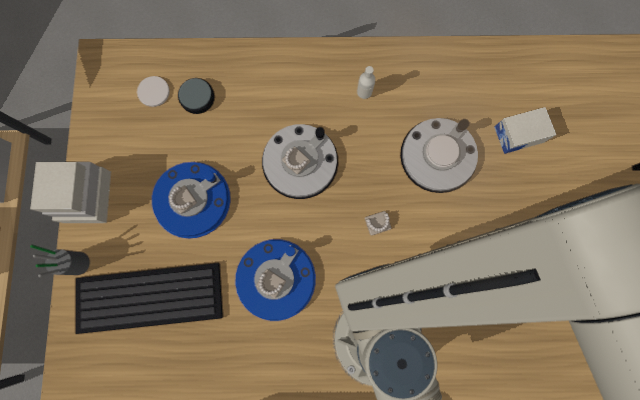

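View pics/side0.png

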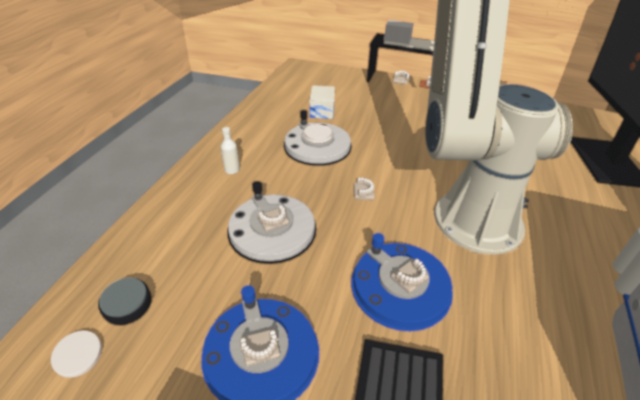

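The arch stage is the grey base at top (300,161) and side (272,226), with its knob at top (320,132) and side (258,188). The next hole counter-clockwise is at top (299,131). The blank stage is at top (440,153), and the two blue stages are decoys.

```bash
cat > h.py <<'E'
import cv2,numpy as np
def rays(c,uv):
    V=np.array(c["view"]);K=np.array(c["intrinsics"],float)
    p=cv2.undistortPoints(np.array(uv,float).reshape(-1,1,2),K,np.array(c["dist"],float))[:,0]
    d=np.c_[p,np.ones(len(p))]@V[:3,:3]
    return -V[:3,:3].T@V[:3,3],d/np.linalg.norm(d,axis=1)[:,None]
def plane(c,uv,z):
    o,d=rays(c,uv);return o+d*((z-o[2])/d[:,2])[:,None]
def proj(c,P):
    V=np.array(c["view"]);return cv2.projectPoints(np.array(P,float).reshape(-1,1,3),cv2.Rodrigues(V[:3,:3])[0],V[:3,3],np.array(c["intrinsics"],float),np.array(c["dist"],float))[0][:,0]
def meet(c1,p1,c2,p2):
    o1,d1=rays(c1,[p1]);o2,d2=rays(c2,[p2]);A=np.c_[d1[0],-d2[0]]
    s=np.linalg.lstsq(A,o2-o1,rcond=None)[0];a=o1+s[0]*d1[0];b=o2+s[1]*d2[0]
    return (a+b)/2,np.linalg.norm(a-b)
def blob(m,near,r):
    n,l,s,c=cv2.connectedComponentsWithStats(m.astype(np.uint8))
    k=[i for i in range(1,n) if s[i,4]>15 and np.hypot(*(c[i]-near))<r]
    i=min(k,key=lambda i:np.hypot(*(c[i]-near)));return c[i],s[i],l==i
E
python3 - <<'E'
import pickle;from h import *
d=pickle.load(open("d0.pkl","rb"));kn={}
for n,b,k in(("top",(300,161),(320,132)),("side",(272,226),(258,188))):
    f=d[n]["frame"].astype(int);sat=f.max(2)-f.min(2)
    w=((sat<25)&(f.max(2)>95))
    yy,xx=np.mgrid[:400,:640];w&=np.hypot(xx-b[0],yy-b[1])<60
    m=cv2.morphologyEx(w.astype(np.uint8),cv2.MORPH_OPEN,np.ones((3,3)))
    _,s,l=blob(m,b,15);cs=max(cv2.findContours(l.astype(np.uint8),0,1)[0],key=cv2.contourArea)
    P=plane(d[n],cv2.convexHull(cs)[:,0],.03)[:,:2].astype(np.float32)
    e=cv2.fitEllipse(P*1000);print(n,"base",s,e)
    c,s,_=blob(f.max(2)<45,k,10);kn[n]=c;print("knob",c,s,plane(d[n],[c],.082))
print(meet(d["top"],kn["top"],d["side"],kn["side"]))
for n,ps in(("top",[(299,131),(278,139.5),(329,157.5)]),):print(plane(d[n],ps,.03))
E
```

```text
top base [ 263  125   74   72 3723] ((522.7374267578125, 222.2991180419922), (222.53009033203125, 224.99673461914062), 80.80805969238281)
knob [319.61038961 132.84415584] [316 128   8  12  77] [[0.58803598 0.16053304 0.082     ]]
side base [ 228  196   87   66 4006] ((520.1754150390625, 230.552490234375), (222.72401428222656, 242.912353515625), 27.762222290039062)
knob [257.03278689 187.32786885] [254 183   7  10  61] [[0.5893973  0.15948442 0.082     ]]
(array([0.5882194 , 0.16064394, 0.08298704]), np.float64(0.0010263022096807662))
[[0.61264339 0.22346114 0.03      ]
 [0.58590646 0.28728087 0.03      ]
 [0.52824465 0.13258282 0.03      ]]
```

```bash
cat >> h.py <<'E'
from scipy.spatial.transform import Rotation as R
C=np.array([.523,.2225]);A0=np.radians(-43.6);RK=.090
def pose(a,z,flip=1):
    y=flip*np.array([-np.sin(a),np.cos(a),0]);zz=np.array([0,0,-1.]);x=np.cross(y,zz)
    return [C[0]+RK*np.cos(a),C[1]+RK*np.sin(a),z],R.from_matrix(np.c_[x,y,zz]).as_quat().tolist()
E
python3 - <<'E'
from h import *;from workcell import *
for fl in(1,-1):
    for a in(A0,A0+.785):
        for z in (.22,.085,.11):
            q=kinematics.solve_ik(*pose(a,z,fl));print(fl,z,None if q is None else np.round(q,2))
fl=min((1,-1),key=lambda f:max(abs(kinematics.solve_ik(*pose(a,.1,f))[5]) for a in(A0,A0+.785)));print("flip",fl)
bot.reach(*pose(A0,.20,fl));hand.move_gripper(.065,30)
c=vision.read_camera("wrist");cv2.imwrite("pics/w1.png",c["frame"][:,:,::-1])
print(proj(c,[[.588,.161,.094],[*C,.03]]),get_obs()["time_s"],get_obs()["wrist_force"])
E
```

```text
1 0.22 [ 0.26  0.36  1.69 -0.    1.09 -0.55]
1 0.085 [ 0.26  0.52  1.79 -0.    0.83 -0.55]
1 0.11 [ 0.26  0.49  1.77 -0.    0.88 -0.55]
1 0.22 [ 0.35  0.42  1.6  -0.    1.12 -1.25]
1 0.085 [ 0.35  0.58  1.69 -0.    0.88 -1.25]
1 0.11 [ 0.35  0.54  1.67 -0.    0.92 -1.25]
-1 0.22 [ 0.26  0.36  1.69 -0.    1.09  2.6 ]
-1 0.085 [ 0.26  0.52  1.79 -0.    0.83  2.6 ]
-1 0.11 [ 0.26  0.49  1.77 -0.    0.88  2.6 ]
-1 0.22 [ 0.35  0.42  1.6  -0.    1.12  1.9 ]
-1 0.085 [ 0.35  0.58  1.69 -0.    0.88  1.9 ]
-1 0.11 [ 0.35  0.54  1.67 -0.    0.92  1.9 ]
flip 1
[[320.76082065 199.44846549]
 [320.21357216  95.36116455]] 3.5167 [-0.23147531  0.0117663  -0.01292524]
```

View pics/w1.png

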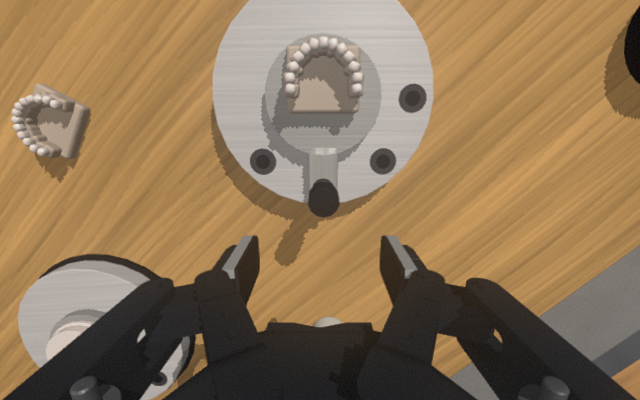

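The arch stage is centred in the wrist view, with the knob at about (323,198) against a predicted (321,199). That is within about 2 mm, so I'll go in, grip and lift.

```bash
sed -i 's/C=np.array(.*;A0/C=np.array([.5237,.2232]);A0/' h.py
python3 - <<'E'
from h import *;from workcell import *
def st(t):
    o=get_obs();print(t,round(o["time_s"],2),np.round(o["position"],4),np.round(o["wrist_force"],1),round(o["gripper_width"],4),o["grip_force"])
p,q=pose(A0,.086);bot.servo_line(p,q,.1);st("down")
hand.move_gripper(.0,40);st("grip")
o=get_obs()
if .024<o["gripper_width"]<.032:
    p[2]+=.020;bot.servo_line(p,q,.05);bot.dwell(.15);st("lift")
    c=vision.read_camera("wrist");cv2.imwrite("pics/w2.png",c["frame"][:,:,::-1])
E
```

```text
down 4.81 [0.5894 0.1613 0.0867] [-0.4  0.3 -0.3] 0.065 0.0
grip 5.23 [0.5895 0.1615 0.0867] [0.9 2.  5.4] 0.0271 39.221983551979065
lift 5.93 [0.5888 0.161  0.1056] [ 3.4 -1.4 -7.6] 0.0266 39.96022045612335
```

View pics/w2.png

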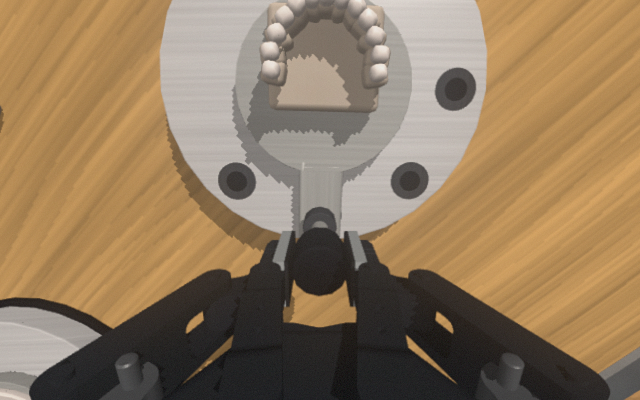

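The knob at (320,262) is held between the pads. The TCP has risen 19 mm and the wrist reads 7.6 N from the spring, so the pin is drawn. Next I swing the table along the arc.

```bash
python3 - <<'E'
from h import *;from workcell import *
def st(t):
    o=get_obs();print(t,round(o["time_s"],2),np.round(o["position"],4),np.round(o["wrist_force"],1),round(o["gripper_width"],4))
for a in np.linspace(0,np.radians(45),8):
    bot.servo_line(*pose(A0+a,.107),.05);st(round(np.degrees(a),1))
    if np.linalg.norm(get_obs()["wrist_force"])>35:break
bot.dwell(.2);st("end")
c=vision.read_camera("wrist");cv2.imwrite("pics/w3.png",c["frame"][:,:,::-1])
E
```

```text
0.0 6.23 [0.5888 0.161  0.1069] [ 3.5 -2.2 -8.3] 0.0267
6.4 6.58 [0.5956 0.1686 0.1069] [ 4.6 -3.4 -7.7] 0.0267
12.9 6.93 [0.6014 0.1769 0.107 ] [ 5.6 -2.1 -7.6] 0.0268
19.3 7.28 [0.6062 0.1858 0.1071] [ 5.4 -3.5 -6.8] 0.0265
25.7 7.63 [0.61   0.1952 0.1071] [ 6.1 -2.6 -7.5] 0.0269
32.1 7.98 [0.6127 0.205  0.1072] [ 8.2 -2.7 -8.1] 0.0267
38.6 8.33 [0.6143 0.215  0.1072] [ 8.5 -2.3 -7.7] 0.0265
45.0 8.68 [0.6146 0.2251 0.1072] [ 7.9 -2.  -8.6] 0.0263
end 8.88 [0.6146 0.225  0.1072] [ 7.  -2.2 -7.5] 0.0267
```

View pics/w3.png

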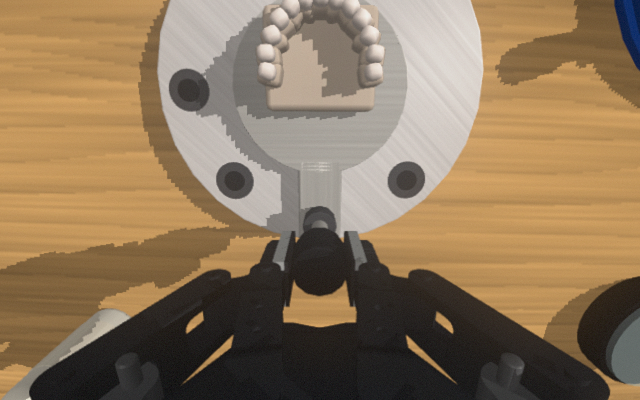

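The arm sits midway between neighbouring holes at (236,180) and (406,180), so the pin is over the next hole. I'll lower it and release.

```bash
python3 - <<'E'
from h import *;from workcell import *
def st(t):
    o=get_obs();print(t,round(o["time_s"],2),np.round(o["position"],4),np.round(o["wrist_force"],1),round(o["gripper_width"],4))
a=A0+np.radians(45);p,q=pose(a,.090);bot.servo_line(p,q,.03);st("low")
hand.move_gripper(.065);bot.dwell(.3);st("open")
bot.servo_line(pose(a,.2)[0],q,.12);bot.dwell(.2);st("up")
c=vision.read_camera("wrist");cv2.imwrite("pics/w4.png",c["frame"][:,:,::-1])
d={n:vision.read_camera(n) for n in("top","side")}
t=C+RK*np.array([np.cos(a),np.sin(a)])
print("wrist pred home",proj(c,[[*t,.094],[*t,.114]]))
s=d["side"]
for nm,z in(("home",.083),("up",.103)):print(nm,proj(s,[[*t,z]]))
f=s["frame"]
try:print(blob(f.max(2)<45,proj(s,[[*t,.083]])[0],12)[:2])
except Exception as e:print(e)
cv2.imwrite("pics/s4.png",cv2.resize(f[150:300,180:380,::-1],None,fx=3,fy=3))
E
```

```text
low 9.65 [0.6147 0.225  0.0905] [ 6.7 -2.5 -5.3] 0.0263
open 10.41 [0.6137 0.2254 0.09  ] [ 0.4 -0.5  0.6] 0.0646
up 11.68 [0.6133 0.2253 0.1991] [ 0.4 -0.4  0.3] 0.065
wrist pred home [[320.30706789 201.87616411]
 [320.3879132  209.2002575 ]]
home [[237.37440171 200.21787401]]
up [[236.4545435  194.21706709]]
(array([237.61764706, 200.        ]), array([234, 195,   8,  11,  68], dtype=int32))
```

View pics/w4.png

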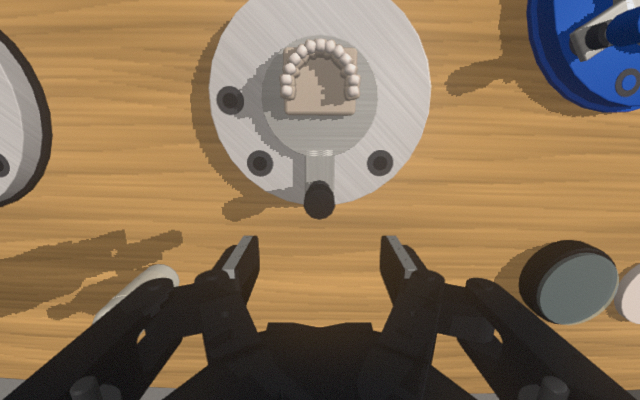

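View pics/s4.png

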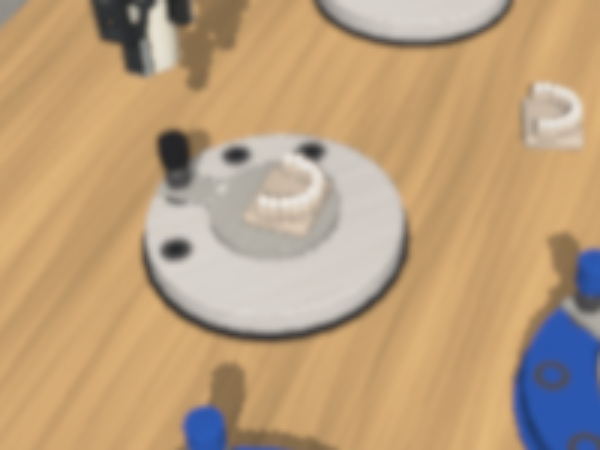

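The knob's side-view blob at (237.6,200.0) matches the predicted home position (237.4,200.2), against row 194 if the pin were still up. The wrist view shows the knob centred between its neighbouring holes and the gripper clear.

```bash
python3 -c "
from workcell import hand_in
print(hand_in())"
```

```text
the job is handed in; nothing more can be done
None
```

The arch stage's table now stands one hole counter-clockwise with its pin home in the next hole; the white-disc stage was not touched, and I handed the job in at about 12 s of the 30 s allowed (no verdict was returned).

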